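Square a TLC plate into the streaker's corner stops

TASK

Take the wide scraper from the tool rack and, gently pushing with its blade, slide the coated plate on the streaker's bed until it lies square in the corner, touching both the back stop and the end stop. Do not touch the plate with the gripper and do not set the blade on its white coated face. Then hang the scraper back in the rack, upright, leaving the plate home and everything else where it stands.

Things in the scene. Friction and masses are not known exactly. Their poses are not given: they have to be found in the camera images.
- streaker: The streaker: fixed white bench machine 300 x 400 mm, origin under its base; x to its back (away from the robot), y to its left, z up. Dark steel bed 50 mm above the bench. Behind the back stop are guide rods and a syringe carriage parked at the right end (25 mm behind the stop, rods 41 mm and syringe about 170 mm above the bed); beyond the end stop a grey housing to 47 mm above the bed.
- corner (a point): Inner square corner on the bed's upper face, where two aluminium stops 10 mm high meet; the machine's axes. The back stop's face is x = 0 (along y from -320 mm to 0), the end stop's face is y = 0 (along x from -160 mm to 0). The bed reaches from x = -200 to 0 and y = -320 to 0 mm; the machine's rim around it is 4 mm lower than the bed and 10 mm wide in front and at the right.
- plate_center (a point): Centre, half-way up, of the loose coated glass plate flat on the bed: 100 mm (its x) by 200 mm (its y), 6 mm thick, white upper face, about 0.22 kg, slides at 1 to 2 N. It starts 30 to 75 mm short of home each way, turned up to 0.25 rad; its axes point nearly the machine's way: the x = +50 mm long edge goes to the back stop, the y = +100 mm short edge to the end stop.
- scraper_grip (a point): Grip point in the black handle of the loose wide scraper, 0.16 kg, 126 mm tall, hanging upright in a rack slot, z up. Handle 32 mm (x) by 20 mm (y), from 32 mm below to 36 mm above this point: grip it across y. The bolster under it, 38 x 28 mm and 10 mm high, rests with its underside (42 mm below this point) on the rack's top. Steel blade 64 mm wide (x), 3 mm thick (y).
- rack_top (a point): Middle of the upper face of the fixed grey tool rack, 210 mm (its x) by 70 mm (its y), 64 mm high, right or left of the streaker. Two slots through the 12 mm thick top, each 76 mm along x and 14 mm wide, centred at x = -52 and +52 mm, y = 0, with 56 mm free depth; one holds the wide scraper, the other the narrow spatula.
- scraper_tip (a point): Middle of the lower edge of the wide scraper's blade, 90 mm below scraper_grip; same axes. A firm grip keeps the tool from turning in the fingers when it is pushed at this end.
- spatula: Narrow spatula hanging in the rack's other slot: blade 22 mm wide, black handle 20 x 16 mm, 114 mm tall; origin at its blade's lower edge. Leave it.
- beaker_tall: Glass beaker 70 mm across, 90 mm tall, on the white stirrer (160 x 130 x 84 mm) that stands on the other side of the streaker from the rack; origin at its underside. Leave it.
- beaker_low: Glass beaker 84 mm across, 70 mm tall, behind on the left; origin at its underside. Leave it.
- buffer: White bottle 72 mm across, 160 mm tall, at the right; origin at its underside. Leave it.
- jar: Amber jar 80 mm across, 95 mm tall, behind on the right; origin at its underside. Leave it.
- vial: Glass vial 44 mm across, 60 mm tall, in front of the streaker; origin at its underside. Leave it.
- brush: Dusting brush lying in front of the streaker; origin under its middle. Leave it.
Not all that is in view belongs to the job. Leave any blue look-alike of the part that bears plate_center alone. What is shaped like the part that bears scraper_grip but green is not meant.

How it is judged (in metres and radians):
On the way, in this order (a step that is already met when the one before it is completed fails the run):
1. the wide scraper is lifted clear of the rack (z of scraper_tip in the frame of rack_top above 0.01 m), for 0.1 s.
2. the plate lies square in the corner, touching both stops (x of plate_center in the frame of corner above -0.052 m and y of plate_center in the frame of corner above -0.102 m and angle between the x axis of plate_center and the x axis of corner, either way round below 0.015 rad and angle between plate_center's own z axis and vertical below 0.03 rad), for 0.2 s.
At the end, for the whole second after the job is handed in: The plate lies flat with its long edge within 2 mm of the back stop and its short edge within 2 mm of the end stop, square to them within 0.015 rad; the scraper hangs upright (within 0.15 rad) in the rack, its bolster down on the rack's top within 5 mm (all of step 2 and z of scraper_grip in the frame of rack_top between 0.035 and 0.047 m and x of scraper_tip in the frame of rack_top between -0.075 and 0.075 m and y of scraper_tip in the frame of rack_top between -0.02 and 0.02 m and angle between scraper_grip's own z axis and vertical below 0.15 rad); the robot touches nothing.
It fails at once if the plate is touched by the gripper or arm (contact force between any of the fingers, the arm and plate above 0.5 N).
It fails at once if the blade is set on the plate's coated face (contact force between scraper and plate above 0.3 N and z of scraper_tip in the frame of plate_center above 0.001 m and x of scraper_tip in the frame of plate_center between -0.043 and 0.043 m and y of scraper_tip in the frame of plate_center between -0.093 and 0.093 m).
It fails at once if the plate is rammed: the scraper presses it with more than 40 N, or it is flicked faster than 0.3 m/s (contact force between scraper and plate above 40 N or linear speed of plate above 0.3 m/s).
It fails at once if a bystander is moved by more than 30 mm (distance of any of spatula, beaker_tall, beaker_low, buffer, jar, vial, brush from where it was at the start of the episode above 0.03 m).
It also fails if it takes over 69 s, if anything falls off the work surface, if the arm or the gripper's body presses on something with over 40 N, if the wrist force passes 120 N, or if a joint passes its speed limit or range.

ROBOT

A 6-joint arm with a two-finger parallel gripper is mounted at the origin on the work surface. World frame = base frame: x ahead of the robot, y to its left, z up, the work surface at z = 0. Lengths are in m, angles in degrees, forces in N, time in s.
With the tool pointing down it reaches from about 0.35 to 0.875 m from the base axis. Payload 4.2 kg.
Tool frame: the origin (TCP) lies where the fingers leave the gripper's body, on its centre line; the fingertips stand 70 mm ahead of it and the grasp point (between the pads) lies 51 mm ahead of it; z points along the fingers, y is the direction in which the jaws open and shut (so a half turn about z gives the same grasp; the last joint's range is limited). The gripper opens to 87 mm and grips with 3 to 60 N. Pads are 19 mm wide; open, the fingers measure 117 mm over their backs; the gripper's body (75 mm by 190 mm) begins 51 mm behind the grasp point.
Start: joints at [14.817, 22.042, 0.453, 0, -68.411, -14.817], TCP at [0.625, 0, 0.292] pointing down, gripper open.
Joint ranges: [-179.83, 179.83], [-69.29, 118.12], [-61.27, 80.66], [-181.25, 117.63], [-171.15, -9.14], [-177.46, 177.46]. Speed limits (degrees/s): [159.86, 159.86, 180, 180, 180, 180].

INTERFACE

Orientations are given as a 3x3 rotation matrix whose columns are the frame's x, y, z axes.
In Python, from station import sense, capture, camera_model, finish_job gives the robot as it stands.
- The arm moves only by the shell command python3 -m inch 'ROWS'. ROWS is JSON, a list of rows, each an object with "hand": the closure, from 0 (fully open) to 1 (shut); "slide": the shift along the world's x, y, z in cm, a list of three; "yaw": the turn about the world's z in rad. A call has 1 to 10 rows; each row is the pose to reach, as a shift and turn from the pose commanded when the call began; what a row does not reach only later rows make up. A row lasts 1/8 s, in which the tool goes at most 62.5 mm and 10.7 degrees, less where a joint would pass 70% of its speed; a pose out of reach is approached as far as the arm can. A call with a gripper value outside its range is refused whole. The fingers move at their own pace and stop on an object; the grip force is fixed at half the most. Time passes only in rows, so rows that repeat a pose let the fingers close. It gives the time, the measured TCP pose, the force and the opening at its end, in the units of the state.
- sense(): the state, without advancing time (a new reading comes with each control period).
- capture(name): name is "scene" or "side" or "wrist"; returns the picture (400x640x3 uint8, blue, green, red); there is no depth.
- camera_model(name): a dict with "mtx" (3x3 intrinsics, pixels), "k1" (the pictures are not rectified: a ray, as slopes to the right and down, at radius r is drawn at 1 + k1 r^2 times it, then the intrinsics apply), "xyz" and "orientation" of the camera in the world; the wrist camera has in their place "tool_from_camera" (4x4, takes a point from camera to tool coordinates, whose origin is the TCP and whose axes are the flange's). Camera axes: x right, y up, looking along -z (the intrinsics and any distortion apply to the point x, -y, -z); pixel columns grow to the right and rows downward; lengths in m; the calibration is good to about 2 mm. A picture is of the moment at which its call begins: read the wrist's pose just before it. camera_model takes no time and is no camera call.
- finish_job(): hands the job in, once; it reports no verdict.
The state is a dict: "time_s": time; "joints": joint angles; "joint_velocities": joint speeds; "effort": joint torques, N m; "tcp_pos": TCP position; "ee_rot": TCP orientation; "wrist_force": force on the tool from outside, world axes, zero at the start; "moment": the same for the moment, N m; "gripper_width": opening from 0.0 (shut) to 1.0 (fully open).
Only numpy, scipy, OpenCV 4.12 (cv2) and the standard library are available. Lean on these libraries where they do the work, as an engineer would, in place of code of your own. Each camera call takes 0.05 s, during which the arm holds its last target. There are 200 camera calls.

## Working session

There is one attempt and no reset: what is moved stays moved. The work goes in short steps, Python scripts to look and compute and a shell command to move; the robot and the scene stay as the last step left them, time stands still between calls to the robot, and variables do not carry over. Pictures are saved under pics/ and viewed, about 8 in all and at most 12, crops included, and the job is handed in when it is done.

```bash
mkdir -p pics; ls; cat > h.py <<'E'
import numpy as np, cv2
from station import sense, capture, camera_model, finish_job
def cam(name, st=None):
    m=camera_model(name)
    if name=='wrist':
        T=np.array(m['tool_from_camera']); R=np.array(st['ee_rot']).reshape(3,3)
        return m, R@T[:3,:3], R@T[:3,3]+np.array(st['tcp_pos'])
    return m, np.array(m['orientation']).reshape(3,3), np.array(m['xyz'])
def ray(c,uv):
    m,R,p=c; K=np.array(m['mtx']).reshape(3,3); k=m['k1']
    d=cv2.undistortPoints(np.array(uv,float).reshape(-1,1,2),K,np.array([k,0,0,0.]))[:,0]
    return p,(R@np.c_[d[:,0],-d[:,1],-np.ones(len(d))].T).T
def onz(c,uv,z):
    p,d=ray(c,uv); return p+d*((z-p[2])/d[:,2])[:,None]
def pix(c,P):
    m,R,p=c; q=(np.atleast_2d(P)-p)@R; x=q[:,0]/-q[:,2]; y=-q[:,1]/-q[:,2]; f=1+m['k1']*(x*x+y*y)
    K=np.array(m['mtx']).reshape(3,3); return np.c_[K[0,0]*x*f+K[0,2],K[1,1]*y*f+K[1,2]]
def tri(c1,u1,c2,u2):
    p,d=ray(c1,u1);q,e=ray(c2,u2);d=d[0]/np.linalg.norm(d[0]);e=e[0]/np.linalg.norm(e[0])
    s=np.linalg.lstsq(np.c_[d,-e],q-p,rcond=None)[0]; a,b=p+s[0]*d,q+s[1]*e
    return (a+b)/2,np.linalg.norm(a-b)
E
python3 - <<'E'
from h import *
s=sense();print(s)
for n in('scene','side','wrist'):
    im=capture(n);cv2.imwrite(f'pics/{n}0.png',im);m=camera_model(n);print(n,m)
E
```

```text
pics
{'time_s': 0.0, 'joints': array([ 1.48172072e+01,  2.20912567e+01,  3.78658286e-01, -2.85562381e-02,
       -6.84087788e+01, -1.48178152e+01]), 'joint_velocities': array([-0.05704139,  0.09399088, -0.1758668 ,  0.09145539, -0.04995492,
       -0.03660144]), 'effort': array([ 5.69075401e-04, -3.90661991e+01,  1.87403029e+01,  4.22001421e+00,
        1.09914420e-02, -1.81494070e-04]), 'tcp_pos': array([6.24552457e-01, 3.13985347e-05, 2.91147660e-01]), 'ee_rot': array([[-1.94403916e-04, -9.99997634e-01, -2.16645950e-03],
       [-9.99999977e-01,  1.94607433e-04, -9.37297035e-05],
       [ 9.41510909e-05,  2.16644123e-03, -9.99997649e-01]]), 'wrist_force': array([ 0.06499694, -0.28182108,  0.04919329]), 'moment': array([-0.02592398,  0.00041171, -0.00785898]), 'gripper_width': 0.9983441177211902}
scene {'mtx': array([[456.63577234,   0.        , 318.37236834],
       [  0.        , 456.63577234, 197.49015841],
       [  0.        ,   0.        ,   1.        ]]), 'k1': -0.04897103494561457, 'xyz': array([ 1.30450648, -0.00921544,  1.04214721]), 'orientation': array([[ 0.00624247, -0.
[... 389 characters left out ...]
([[-0.95762112,  0.13251955, -0.25573495],
       [-0.28787572, -0.4694924 ,  0.83468824],
       [-0.00945311,  0.87293497,  0.487745  ]])}
wrist {'mtx': array([[325.45451788,   0.        , 322.36024247],
       [  0.        , 325.45451788, 203.14386017],
       [  0.        ,   0.        ,   1.        ]]), 'k1': -0.009929933469261057, 'tool_from_camera': array([[-5.90124441e-04,  9.59602497e-01,  2.81358668e-01,
         7.76711098e-02],
       [ 9.99999801e-01,  5.03624617e-04,  3.79746197e-04,
         5.28570021e-04],
       [ 2.22706248e-04,  2.81358836e-01, -9.59602603e-01,
        -9.27306572e-02],
       [ 0.00000000e+00,  0.00000000e+00,  0.00000000e+00,
         1.00000000e+00]])}
```

View pics/scene0.png

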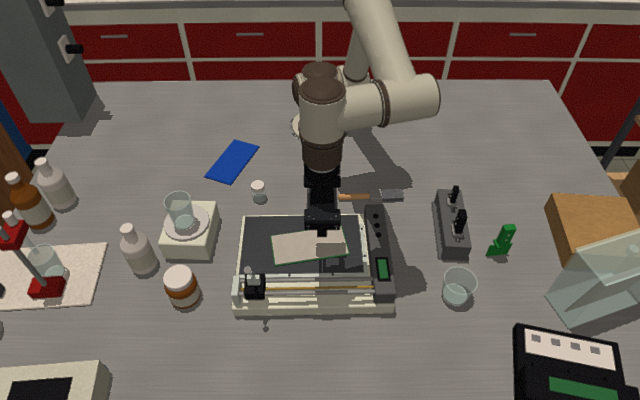

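View pics/side0.png

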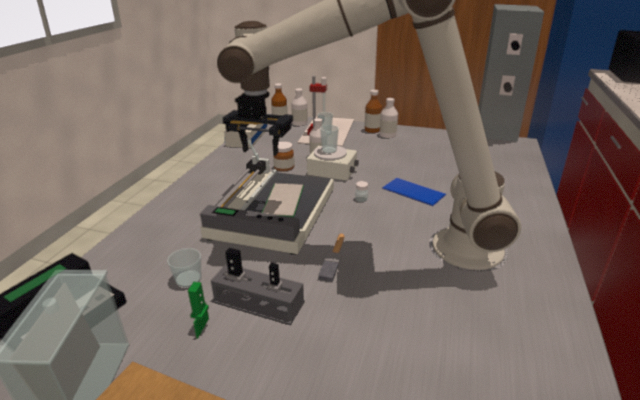

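View pics/wrist0.png

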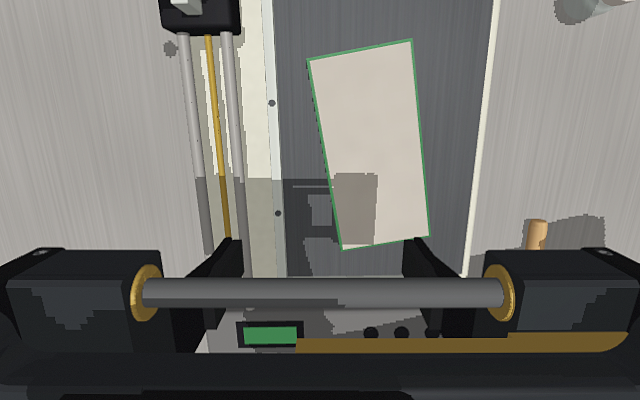

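The wide scraper candidates:
- **Black handle, scene (461,222) / side (234,262):** this is the larger one and fits the description.
- **Black handle, scene (455,190) / side (274,272):** this is smaller, so it is the spatula.
- **Green one, scene (502,240):** this is the decoy.

The plate's corners in the wrist view are near (307,60), (411,39), (429,235) and (342,250).

```bash
python3 - <<'E'
from h import *
s=sense(); w=cam('wrist',s); c=cam('scene'); d=cam('side')
print('plate',onz(w,[(307,60),(411,39),(429,235),(342,250)],.056).round(4))
print('stop',onz(w,[(272,0),(282,270)],.06).round(4))
print('scraper top',tri(c,(461,213),d,(233,251)), 'spat top',tri(c,(455,187),d,(273,264)))
print('rack top corners scene',onz(c,[(437,190),(464,190),(469,247),(441,247)],.064).round(3))
print('housing',onz(c,[(365,207),(388,207),(396,280),(367,280)],.097).round(3))
print('rods/bed corner',onz(c,[(240,215),(365,215),(362,275),(235,278)],.05).round(3))
a=cv2.imread('pics/scene0.png')[170:270,410:530]; b=cv2.imread('pics/side0.png')[235:335,180:310]
o=np.vstack([cv2.resize(a,(600,300),interpolation=2)[:, :],cv2.resize(b,(600,300),interpolation=2)]); 
cv2.imwrite('pics/crop1.png',np.hstack([cv2.resize(a,(390,325),interpolation=2),cv2.resize(b,(410,325),interpolation=2)]))
E
```

```text
plate [[ 0.6381 -0.1206  0.056 ]
 [ 0.5424 -0.1385  0.056 ]
 [ 0.5084  0.0546  0.056 ]
 [ 0.6024  0.0721  0.056 ]]
stop [[ 0.6681 -0.169   0.06  ]
 [ 0.6685  0.0943  0.06  ]]
scraper top (array([0.53858487, 0.36603903, 0.13914431]), np.float64(0.0024097854341387365)) spat top (array([0.43625898, 0.37373684, 0.12985952]), np.float64(0.00276293274841627))
rack top corners scene [[0.384 0.345 0.064]
 [0.385 0.425 0.064]
 [0.592 0.392 0.064]
 [0.591 0.318 0.064]]
housing [[0.478 0.122 0.097]
 [0.478 0.185 0.097]
 [0.712 0.179 0.097]
 [0.711 0.109 0.097]]
rods/bed corner [[ 0.464 -0.23   0.05 ]
 [ 0.467  0.126  0.05 ]
 [ 0.667  0.104  0.05 ]
 [ 0.674 -0.22   0.05 ]]
```

View pics/crop1.png

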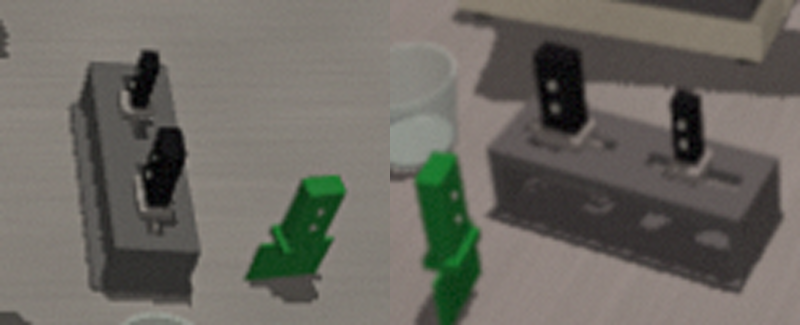

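The crop confirms it: the wide scraper is the bigger black handle at the larger x, the spatula is the smaller one, and the green one is the decoy. Next I move so the wrist camera looks straight down on the corner.

```bash
python3 -m inch '[{"hand":0,"slide":[0,6,1.5],"yaw":0},{"hand":0,"slide":[0,12,3],"yaw":0},{"hand":0,"slide":[0,17,4],"yaw":0},{"hand":0,"slide":[0,17,4],"yaw":0},{"hand":0,"slide":[0,17,4],"yaw":0}]'
python3 - <<'E'
from h import *
import json
s=sense();cv2.imwrite('pics/w1.png',capture('wrist'));np.savez('pics/w1.npz',p=s['tcp_pos'],R=s['ee_rot']);print(s['tcp_pos'],s['time_s'])
E
```

```text
time_s: 0.78
tcp_pos: [0.6247, 0.1699, 0.3316]
ee_rot: [[0.0, -1.0, -0.001], [-1.0, -0.0, -0.001], [0.001, 0.001, -1.0]]
wrist_force: [-0.5, -1.0, -0.4]
gripper_width: 0.999
[0.62467914 0.16987931 0.33160197] 0.775
```

View pics/w1.png

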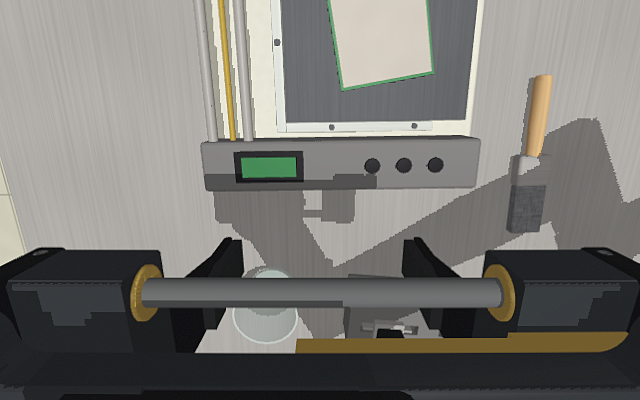

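```bash
python3 -m inch '[{"hand":0,"slide":[-4,4,0],"yaw":0.18},{"hand":0,"slide":[-8,8,0],"yaw":0.36},{"hand":0,"slide":[-12,12,0],"yaw":0.54},{"hand":0,"slide":[-16,16,0],"yaw":0.72},{"hand":0,"slide":[-18,20,0],"yaw":0.9},{"hand":0,"slide":[-18,20,0],"yaw":1.08},{"hand":0,"slide":[-18,20,0],"yaw":1.26},{"hand":0,"slide":[-18,20,0],"yaw":1.45},{"hand":0,"slide":[-18,20,0],"yaw":1.45},{"hand":0,"slide":[-18,20,0],"yaw":1.45}]'
python3 - <<'E'
from h import *
s=sense();cv2.imwrite('pics/w2.png',capture('wrist'));np.savez('pics/w2.npz',p=s['tcp_pos'],R=s['ee_rot']);print(s['tcp_pos'],s['time_s'],s['joints'])
E
```

```text
time_s: 2.08
tcp_pos: [0.4454, 0.3692, 0.3321]
ee_rot: [[0.992, -0.124, -0.0], [-0.124, -0.992, -0.0], [-0.0, 0.0, -1.0]]
wrist_force: [0.5, -0.4, -0.3]
gripper_width: 1.003
[0.44535824 0.36920522 0.33212314] 2.075 [ 5.56942182e+01  1.60639465e+01 -2.53867691e+00 -8.13090147e-04
 -7.14187751e+01  2.71579094e+01]
```

View pics/w2.png

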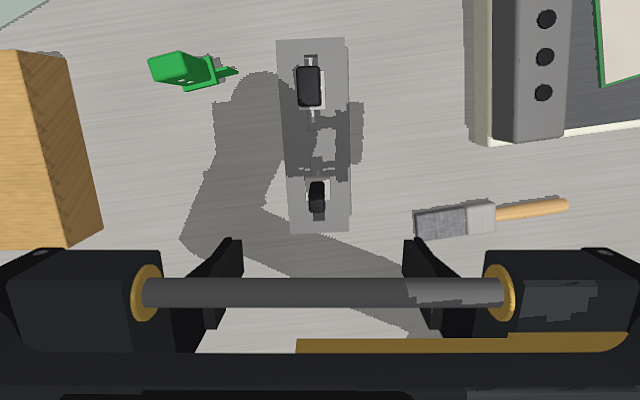

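w1 shows the end stop's inner edge at about (285,124)–(467,120) and the back stop's inner edge at x≈284. w2 shows the rack top with corners (276,40), (346,37), (349,231), (290,234) and the scraper handle at about (309,86).

```bash
python3 - <<'E'
from h import *
def L(n):
    z=np.load(f'pics/{n}.npz');return cam('wrist',dict(tcp_pos=z['p'],ee_rot=z['R'])),cv2.imread(f'pics/{n}.png')
w,im=L('w2')
print('rack',onz(w,[(276,40),(346,37),(349,231),(290,234)],.064).round(4))
g=im.max(2); roi=np.zeros_like(g); roi[55:115,285:335]=1
m=((g<45)&(roi>0)).astype('uint8'); n,l,st,ce=cv2.connectedComponentsWithStats(m); k=1+st[1:,4].argmax()
r=cv2.minAreaRect(np.argwhere(l==k)[:,::-1].astype(np.float32)); print(r,st[k]); b=cv2.boxPoints(r); print('handle@.142',onz(w,b,.142).round(4),onz(w,[r[0]],.142))
w,im=L('w1')
hs=cv2.cvtColor(im,cv2.COLOR_BGR2HSV)
print('end stop bed line',onz(w,[(285,124),(376,122),(467,120)],.055).round(4),'front rim',onz(w,[(482,10),(470,110)],.05).round(4))
for x in(320,400): print('col',x,im[110:140,x].sum(1)//3)
for y in(40,90): print('row',y,im[y,265:300].sum(1)//3)
# plate from w0
im=cv2.imread('pics/wrist0.png');hs=cv2.cvtColor(im,cv2.COLOR_BGR2HSV)
m=cv2.inRange(hs,(40,70,40),(85,255,255));m[265:]=0
w0=cam('wrist',dict(tcp_pos=[6.24552457e-01,3.13985347e-05,2.91147660e-01],ee_rot=[[-1.94e-04,-1,-2.17e-03],[-1,1.946e-04,-9.4e-05],[9.4e-05,2.166e-03,-1]]))
r=cv2.minAreaRect(np.argwhere(m>0)[:,::-1].astype(np.float32));b=cv2.boxPoints(r);P=onz(w0,b,.056);print('plate',P.round(4),P.mean(0))
for n,(a,i) in dict(w1=(w,cv2.imread('pics/w1.png')),w0=(w0,im)).items():
    print(n,'stop',onz(a,[(272,5),(276,120)] if n=='w0' else [(276,5),(279,120)],.06).round(4))
print([im[y,262:295].sum(1)//3 for y in(60,150)])
E
```

```text
rack [[0.5926 0.3972 0.064 ]
 [0.5865 0.3268 0.064 ]
 [0.3783 0.3452 0.064 ]
 [0.3833 0.4152 0.064 ]]
((308.034912109375, 85.8028335571289), (40.353179931640625, 23.369226455688477), 87.51044464111328) [296  66  25  41 234]
handle@.142 [[0.5563 0.3766 0.142 ]
 [0.5547 0.3578 0.142 ]
 [0.5236 0.3603 0.142 ]
 [0.5252 0.3798 0.142 ]] [[0.54017668 0.36860097 0.142     ]]
end stop bed line [[0.6651 0.1101 0.055 ]
 [0.5646 0.108  0.055 ]
 [0.4641 0.1057 0.055 ]] front rim [[ 0.4598 -0.0039  0.05  ]
 [ 0.4599  0.0951  0.05  ]]
col 320 [111 110 108 109 108 108 108 108 108 108 105  99 168 230 227 225 226 225
 222 223 225 197 175 235 230 236 225  48  68  73]
col 400 [108 108 109 108 107 107 107 107 107 105  99 162 228 218 221 222 221 218
 216 214 213 228 227 227 234 222  50  68  75  91]
row 40 [224 224 225 225 225 228 235 154 250 106  96 101 102  98 100 253 238 114
 108 105 108 110 111 108 109 109 110 111 113 111 109 109 112 110 108]
row 90 [227 226 226 226 225 225 226 226 226 226 212 225 225 224 224 224 225 231
 241 131 115 103 107 109 110 109 109 110 110 107 111 108 106 107 107]
plate [[ 0.6396 -0.1226  0.056 ]
 [ 0.5414 -0.1388  0.056 ]
 [ 0.4888  0.0537  0.056 ]
 [ 0.6042  0.076   0.056 ]] [ 0.56849193 -0.0329263   0.056     ]
w1 stop [[ 0.6698 -0.0053  0.06  ]
 [ 0.6709  0.1056  0.06  ]]
w0 stop [[ 0.6679 -0.1642  0.06  ]
 [ 0.6683 -0.0655  0.06  ]]
[array([222, 225, 174, 216, 212, 211, 213, 213, 215, 215, 216, 222, 226,
       100, 114, 100, 100, 102, 105, 103, 102, 104, 104, 104, 102, 104,
       106, 103,  99, 101, 101, 104, 106], dtype=uint64), array([214, 214, 214, 213, 214, 214, 214, 213, 204, 215, 216, 214, 214,
       214, 216, 219, 224, 212, 116,  97,  95,  98, 101, 101,  95, 100,
        96,  98, 102, 104, 101,  97,  95], dtype=uint64)]
```

```bash
python3 -m inch '[{"hand":0,"slide":[5,-0.1,0],"yaw":0.037},{"hand":0,"slide":[9.4,-0.2,0],"yaw":0.037},{"hand":0,"slide":[9.4,-0.2,-5],"yaw":0.037},{"hand":0,"slide":[9.4,-0.2,-10],"yaw":0.037},{"hand":0,"slide":[9.4,-0.2,-14],"yaw":0.037},{"hand":0,"slide":[9.4,-0.2,-17.5],"yaw":0.037},{"hand":0,"slide":[9.4,-0.2,-17.5],"yaw":0.037}]'
python3 - <<'E'
from h import *
s=sense();np.savez('pics/w3.npz',p=s['tcp_pos'],R=s['ee_rot']);print(s['tcp_pos'],s['wrist_force'])
w0=cam('wrist',dict(tcp_pos=[6.24552457e-01,3.13985347e-05,2.91147660e-01],ee_rot=[[-1.94e-04,-1,-2.17e-03],[-1,1.946e-04,-9.4e-05],[9.4e-05,2.166e-03,-1]]))
z=np.load('pics/w1.npz');w1=cam('wrist',dict(tcp_pos=z['p'],ee_rot=z['R']))
print(onz(w1,[(281.5,40),(284,90)],.05).round(4),onz(w0,[(275,60),(279.5,150)],.05).round(4),onz(w1,[(320,122),(400,120.8)],.05).round(4))
im=capture('side');cv2.imwrite('pics/s3.png',cv2.resize(im[200:320,150:330],(720,480),interpolation=2))
E
```

```text
time_s: 3.0
tcp_pos: [0.5378, 0.3666, 0.154]
ee_rot: [[0.996, -0.086, -0.005], [-0.086, -0.996, -0.005], [-0.005, 0.006, -1.0]]
wrist_force: [-0.3, -0.1, 0.5]
gripper_width: 1.002
[0.53784733 0.36657357 0.15398919] [-0.34882646 -0.12378636  0.4972783 ]
[[0.6666 0.0246 0.05  ]
 [0.6656 0.0743 0.05  ]] [[ 0.6684 -0.1204  0.05  ]
 [ 0.6673 -0.0355  0.05  ]] [[0.6264 0.1082 0.05  ]
 [0.537  0.1069 0.05  ]]
```

View pics/s3.png

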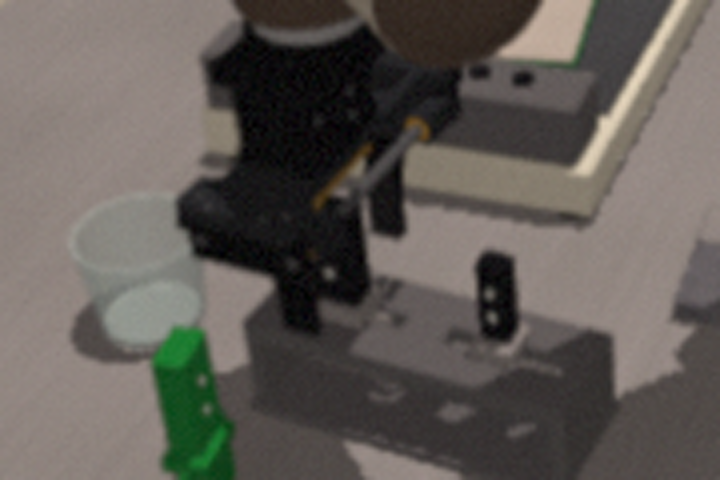

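Both fingers straddle the larger handle and the spatula is clear, so I close and lift.

```bash
python3 -m inch '[{"hand":1,"slide":[0,0,0],"yaw":0},{"hand":1,"slide":[0,0,0],"yaw":0},{"hand":1,"slide":[0,0,0],"yaw":0},{"hand":1,"slide":[0,0,0],"yaw":0},{"hand":1,"slide":[0,0,0],"yaw":0},{"hand":1,"slide":[0,0,0],"yaw":0}]'; python3 -m inch '[{"hand":1,"slide":[0,0,2],"yaw":0},{"hand":1,"slide":[0,0,5],"yaw":0},{"hand":1,"slide":[0,0,10],"yaw":0},{"hand":1,"slide":[0,0,13],"yaw":0},{"hand":1,"slide":[0,0,13],"yaw":0},{"hand":1,"slide":[0,0,13],"yaw":0}]'
```

```text
time_s: 3.8
tcp_pos: [0.539, 0.368, 0.1572]
ee_rot: [[0.996, -0.084, -0.0], [-0.084, -0.996, -0.0], [-0.0, 0.0, -1.0]]
wrist_force: [-0.7, 0.4, 0.4]
gripper_width: 0.405
time_s: 4.55
tcp_pos: [0.5382, 0.3675, 0.2853]
ee_rot: [[0.996, -0.084, -0.003], [-0.084, -0.996, -0.002], [-0.003, 0.002, -1.0]]
wrist_force: [-0.9, -0.2, -2.1]
gripper_width: 0.225
```

The fingers were still closing when the lift began, so the grip height is uncertain. I check it.

```bash
python3 - <<'E'
from h import *
s=sense();print(s['tcp_pos'],s['gripper_width'],s['wrist_force'])
im=capture('side');sc=capture('scene');cv2.imwrite('pics/s4f.png',im);cv2.imwrite('pics/c4f.png',sc)
d=cam('side');c=cam('scene');t=np.array(s['tcp_pos']);P=[t-[0,0,k] for k in(.051,.07,.093,.141)]
print(pix(d,P).round(1),pix(c,P).round(1))
u=pix(d,P)[2].astype(int);v=pix(c,P)[2].astype(int)
a=im[u[1]-60:u[1]+60,u[0]-50:u[0]+50];b=sc[v[1]-60:v[1]+60,v[0]-50:v[0]+50];print(u-[50,60],v-[50,60])
cv2.imwrite('pics/g4.png',cv2.resize(np.hstack([a,b]),(800,480),interpolation=2))
E
```

```text
[0.53823354 0.36754571 0.28534361] 0.22496683247936108 [-0.91910362 -0.21745311 -2.14033319]
[[228.7 216.2]
 [229.6 223.4]
 [230.8 232. ]
 [233.1 249.3]] [[470.8 188. ]
 [468.9 193.3]
 [466.7 199.5]
 [462.3 211.9]]
[180 172] [416 139]
```

View pics/g4.png

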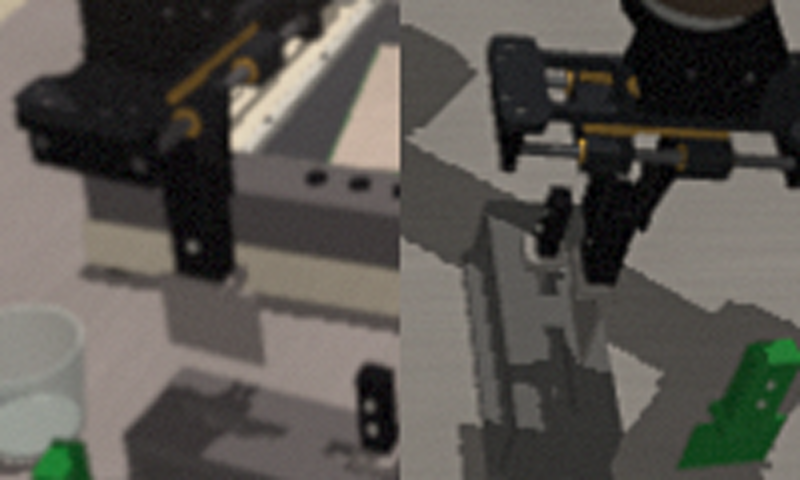

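The blade edge projects about 30 mm lower than nominal, so the tool is held near the handle's top. I'll set it back in its slot and regrip properly.

```bash
python3 -m inch '[{"hand":1,"slide":[0,0,-3],"yaw":0},{"hand":1,"slide":[0,0,-6],"yaw":0},{"hand":1,"slide":[0,0,-8],"yaw":0},{"hand":1,"slide":[0,0,-9],"yaw":0},{"hand":1,"slide":[0,0,-9.9],"yaw":0},{"hand":1,"slide":[0,0,-9.9],"yaw":0},{"hand":1,"slide":[0,0,-9.9],"yaw":0}]'; python3 -m inch '[{"hand":0.5,"slide":[0,0,0],"yaw":0},{"hand":0.5,"slide":[0,0,0],"yaw":0},{"hand":0.5,"slide":[0,0,0],"yaw":0},{"hand":0.5,"slide":[0,0,-1.5],"yaw":0},{"hand":0.5,"slide":[0,0,-3.1],"yaw":0},{"hand":0.5,"slide":[0,0,-3.1],"yaw":0},{"hand":1,"slide":[0,0,-3.1],"yaw":0},{"hand":1,"slide":[0,0,-3.1],"yaw":0},{"hand":1,"slide":[0,0,-3.1],"yaw":0}]';  python3 -m inch '[{"hand":1,"slide":[0,0,0],"yaw":0},{"hand":1,"slide":[0,0,0],"yaw":0},{"hand":1,"slide":[0,0,0],"yaw":0},{"hand":1,"slide":[0,0,0],"yaw":0},{"hand":1,"slide":[0,0,0],"yaw":0}]'
```

```text
time_s: 5.52
tcp_pos: [0.5391, 0.3681, 0.1886]
ee_rot: [[0.996, -0.084, 0.001], [-0.084, -0.996, 0.001], [0.0, -0.001, -1.0]]
wrist_force: [-0.2, -0.0, -1.4]
gripper_width: 0.228
time_s: 6.65
tcp_pos: [0.5391, 0.3682, 0.1578]
ee_rot: [[0.996, -0.084, 0.001], [-0.084, -0.996, 0.001], [0.001, -0.001, -1.0]]
wrist_force: [0.2, 0.3, -0.5]
gripper_width: 0.245
time_s: 7.28
tcp_pos: [0.5391, 0.3682, 0.1577]
ee_rot: [[0.997, -0.084, 0.001], [-0.084, -0.997, 0.0], [0.001, -0.0, -1.0]]
wrist_force: [-1.2, -0.7, 3.9]
gripper_width: 0.228
```

Firm regrip at the nominal height. Now I lift, cross over the housing and turn the blade for the x push.

```bash
python3 -m inch '[{"hand":1,"slide":[0,0,3],"yaw":0},{"hand":1,"slide":[0,0,7],"yaw":0},{"hand":1,"slide":[0,0,11],"yaw":0},{"hand":1,"slide":[0,0,14],"yaw":0},{"hand":1,"slide":[0,0,14],"yaw":0}]'; python3 -m inch '[{"hand":1,"slide":[-0.5,-4.5,0],"yaw":-0.16},{"hand":1,"slide":[-1,-9,0],"yaw":-0.33},{"hand":1,"slide":[-1.5,-13.5,0],"yaw":-0.49},{"hand":1,"slide":[-2,-18,0],"yaw":-0.66},{"hand":1,"slide":[-2.5,-22.5,0],"yaw":-0.82},{"hand":1,"slide":[-3,-27,0],"yaw":-0.98},{"hand":1,"slide":[-3.5,-31.5,0],"yaw":-1.15},{"hand":1,"slide":[-4,-36,0],"yaw":-1.31},{"hand":1,"slide":[-4.4,-40.1,0],"yaw":-1.474},{"hand":1,"slide":[-4.4,-40.1,0],"yaw":-1.474}]'; python3 -m inch '[{"hand":1,"slide":[0,0,-4],"yaw":0},{"hand":1,"slide":[0,0,-7],"yaw":0},{"hand":1,"slide":[0,0,-9],"yaw":0},{"hand":1,"slide":[0,0,-9.8],"yaw":0},{"hand":1,"slide":[0,0,-9.8],"yaw":0},{"hand":1,"slide":[0,0,-9.8],"yaw":0}]'
python3 - <<'E'
from h import *
s=sense();print(s['tcp_pos'],s['wrist_force'],s['moment'])
im=capture('side');cv2.imwrite('pics/s5.png',cv2.resize(im[140:260,200:350],(750,600),interpolation=2))
d=cam('side');t=np.array(s['tcp_pos']);print((pix(d,[t-[0,0,.1417],t-[0,0,.1417]+[0,.032,0],t-[0,0,.1417]-[0,.032,0]])-[200,140])*5)
E
```

```text
time_s: 7.9
tcp_pos: [0.5394, 0.3685, 0.2991]
ee_rot: [[0.996, -0.084, 0.003], [-0.084, -0.996, 0.003], [0.003, -0.004, -1.0]]
wrist_force: [-0.5, 0.0, -2.0]
gripper_width: 0.224
time_s: 9.15
tcp_pos: [0.4933, -0.0351, 0.2949]
ee_rot: [[0.008, -1.0, -0.005], [-1.0, -0.008, -0.0], [0.0, 0.005, -1.0]]
wrist_force: [-0.5, -0.3, -2.3]
gripper_width: 0.23
time_s: 9.9
tcp_pos: [0.4955, -0.0327, 0.1999]
ee_rot: [[0.014, -1.0, 0.001], [-1.0, -0.014, 0.0], [-0.0, -0.001, -1.0]]
wrist_force: [0.1, 0.8, -1.5]
gripper_width: 0.227
[ 0.49546703 -0.03270758  0.19988581] [ 0.09431057  0.78379625 -1.45961985] [-0.07773403 -0.04702083  0.00535741]
[[530.90432147 303.27176694]
 [514.48643016 328.39063961]
 [546.70090969 279.10526962]]
```

View pics/s5.png

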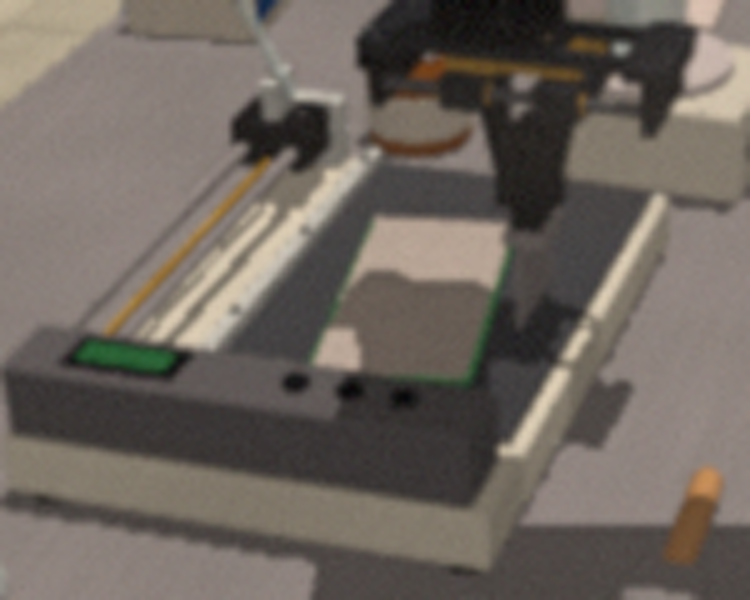

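The blade is beside the plate's front edge, just above the bed; the prediction (514,328) matches the seen blade corner. I lower the last 5.5 mm and push slowly.

```bash
python3 -m inch '[{"hand":1,"slide":[0,0,-0.3],"yaw":0},{"hand":1,"slide":[0,0,-0.55],"yaw":0},{"hand":1,"slide":[0,0,-0.55],"yaw":0},{"hand":1,"slide":[1,0,-0.55],"yaw":0},{"hand":1,"slide":[1.7,0,-0.55],"yaw":0},{"hand":1,"slide":[2.4,0,-0.55],"yaw":0},{"hand":1,"slide":[3,0,-0.55],"yaw":0},{"hand":1,"slide":[3,0,-0.55],"yaw":0}]'; python3 -m inch '[{"hand":1,"slide":[0.7,0,0],"yaw":0},{"hand":1,"slide":[1.4,0,0],"yaw":0},{"hand":1,"slide":[2.1,0,0],"yaw":0},{"hand":1,"slide":[2.8,0,0],"yaw":0},{"hand":1,"slide":[3.3,0,0],"yaw":0},{"hand":1,"slide":[3.3,0,0],"yaw":0}]'
python3 - <<'E'
from h import *
s=sense();print(s['tcp_pos'],s['wrist_force'],s['moment'])
E
```

```text
time_s: 10.95
tcp_pos: [0.5256, -0.033, 0.1936]
ee_rot: [[0.013, -1.0, 0.0], [-1.0, -0.013, -0.0], [0.0, -0.0, -1.0]]
wrist_force: [0.3, -0.6, -2.0]
gripper_width: 0.227
time_s: 11.7
tcp_pos: [0.5588, -0.033, 0.1938]
ee_rot: [[0.013, -1.0, 0.001], [-1.0, -0.013, 0.0], [-0.0, -0.001, -1.0]]
wrist_force: [0.8, -0.9, -1.4]
gripper_width: 0.226
[ 0.5587619  -0.03295665  0.19381213] [ 0.78904417 -0.91367877 -1.35537017] [0.03402428 0.03230465 0.05100334]
```

```bash
python3 -m inch '[{"hand":1,"slide":[0.4,0,0],"yaw":0},{"hand":1,"slide":[0.6,0,0],"yaw":0},{"hand":1,"slide":[0.6,0,0],"yaw":0}]';python3 -m inch '[{"hand":1,"slide":[0.2,0,0],"yaw":0},{"hand":1,"slide":[0.2,0,0],"yaw":0}]'
python3 - <<'E'
from h import *
s=sense();print(s['tcp_pos'],s['wrist_force'],s['moment'])
w=cam('wrist',s);im=capture('wrist');sd=capture('side');np.savez('pics/w6.npz',p=s['tcp_pos'],R=s['ee_rot'])
cv2.imwrite('pics/w6.png',im);cv2.imwrite('pics/s6.png',sd);cv2.imwrite('pics/c6.png',capture('scene'))
cv2.imwrite('pics/v6.png',np.vstack([im[:280],cv2.resize(sd[140:240,200:400],(640,320))]))
E
```

```text
time_s: 12.08
tcp_pos: [0.5641, -0.033, 0.1938]
ee_rot: [[0.013, -1.0, 0.0], [-1.0, -0.013, -0.0], [0.0, -0.0, -1.0]]
wrist_force: [-1.3, 0.7, -1.1]
gripper_width: 0.231
time_s: 12.32
tcp_pos: [0.5655, -0.0331, 0.1936]
ee_rot: [[0.013, -1.0, -0.002], [-1.0, -0.013, -0.0], [0.0, 0.002, -1.0]]
wrist_force: [-2.3, -0.8, -1.0]
gripper_width: 0.227
[ 0.56550869 -0.03311155  0.19357111] [-2.32308503 -0.77431332 -0.99787697] [-0.17083168  1.04623482  0.01639447]
```

View pics/v6.png

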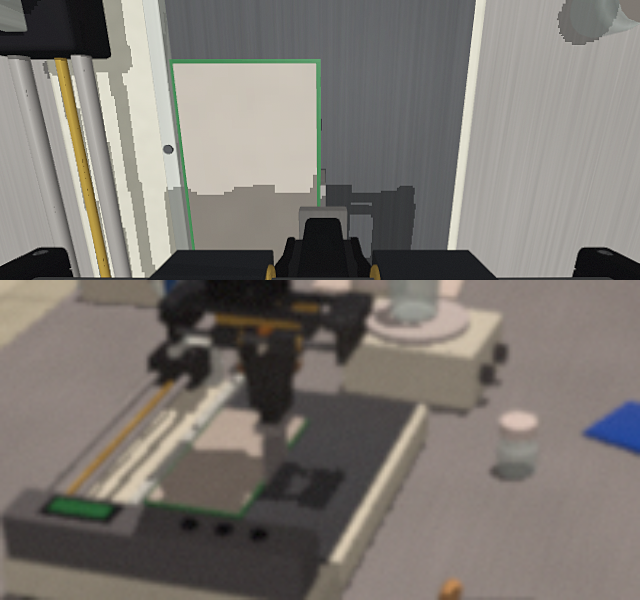

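The plate now lies almost along the back stop, with its right short edge at row 61 (columns 172–321). I compute its position for the y push.

```bash
python3 - <<'E'
from h import *
s=sense();w=cam('wrist',s);print(s['wrist_force'],s['moment'])
im=cv2.imread('pics/w6.png')
print(onz(w,[(172,60),(321,60),(321,170),(192,245)],.056).round(4))
for y in(100,170,230): print(y,[int(v) for v in im[y,160:205].sum(1)//3])
print([int(v) for v in im[50:75,250].sum(1)//3])
E
```

```text
[-2.745438   -0.84173666 -0.20479406] [-0.13099932  1.09445163  0.03373755]
[[ 0.6648 -0.1398  0.056 ]
 [ 0.5671 -0.1409  0.056 ]
 [ 0.5663 -0.068   0.056 ]
 [ 0.6647 -0.0086  0.056 ]]
100 [206, 207, 207, 208, 208, 208, 209, 212, 211, 200, 149, 117, 127, 123, 107, 96, 113, 189, 196, 193, 192, 192, 192, 192, 192, 192, 192, 192, 192, 191, 192, 192, 192, 192, 192, 192, 192, 193, 193, 193, 193, 193, 193, 193, 192]
170 [215, 215, 216, 217, 220, 201, 205, 208, 208, 208, 208, 209, 209, 210, 210, 212, 214, 216, 199, 119, 121, 131, 119, 98, 88, 144, 197, 195, 193, 193, 193, 193, 193, 193, 193, 193, 193, 193, 192, 193, 192, 192, 193, 193, 193]
230 [213, 212, 213, 212, 212, 212, 214, 221, 164, 140, 146, 147, 147, 141, 143, 145, 145, 145, 144, 143, 143, 145, 145, 147, 149, 146, 126, 111, 113, 115, 100, 98, 108, 134, 131, 132, 131, 130, 130, 129, 130, 131, 130, 131, 131]
[99, 99, 99, 99, 99, 99, 99, 99, 98, 108, 108, 100, 95, 157, 201, 195, 193, 193, 193, 193, 193, 193, 193, 193, 193]
```

```bash
python3 -m inch '[{"hand":1,"slide":[-1,0,0],"yaw":0},{"hand":1,"slide":[-2,0,0],"yaw":0},{"hand":1,"slide":[-2,0,3],"yaw":0},{"hand":1,"slide":[-2,0,7],"yaw":0},{"hand":1,"slide":[-2,0,7],"yaw":0}]'; python3 -m inch '[{"hand":1,"slide":[0,-2,0],"yaw":-0.175},{"hand":1,"slide":[0,-4,0],"yaw":-0.35},{"hand":1,"slide":[1,-6,0],"yaw":-0.525},{"hand":1,"slide":[2,-8,0],"yaw":-0.7},{"hand":1,"slide":[3,-10,0],"yaw":-0.875},{"hand":1,"slide":[4,-12,0],"yaw":-1.05},{"hand":1,"slide":[5,-13,0],"yaw":-1.225},{"hand":1,"slide":[6,-14,0],"yaw":-1.4},{"hand":1,"slide":[7,-14,0],"yaw":-1.571},{"hand":1,"slide":[7,-14,0],"yaw":-1.571}]'; python3 -m inch '[{"hand":1,"slide":[0,0,-3],"yaw":0},{"hand":1,"slide":[0,0,-5],"yaw":0},{"hand":1,"slide":[0,0,-6.5],"yaw":0},{"hand":1,"slide":[0,0,-7],"yaw":0},{"hand":1,"slide":[0,0,-7],"yaw":0}]'; python3 -c "
from h import *
s=sense();print(s['tcp_pos'],s['wrist_force'],s['moment'],s['joints'])"
```

```text
time_s: 13.1
tcp_pos: [0.5476, -0.0326, 0.2678]
ee_rot: [[0.014, -1.0, 0.01], [-1.0, -0.014, 0.001], [-0.001, -0.01, -1.0]]
wrist_force: [0.9, -0.3, -1.5]
gripper_width: 0.229
time_s: 14.35
tcp_pos: [0.6159, -0.1728, 0.2625]
ee_rot: [[-1.0, -0.015, -0.001], [-0.015, 1.0, 0.0], [0.001, 0.0, -1.0]]
wrist_force: [0.1, 0.9, -0.6]
gripper_width: 0.226
time_s: 14.98
tcp_pos: [0.6161, -0.173, 0.1939]
ee_rot: [[-1.0, -0.014, 0.0], [-0.014, 1.0, -0.0], [-0.0, -0.0, -1.0]]
wrist_force: [0.3, -0.2, -1.0]
gripper_width: 0.228
[ 0.61608525 -0.17296622  0.19392036] [ 0.34118645 -0.24337009 -1.03637264] [-0.02604871 -0.1002587   0.00388318] [-1.21685342e+00  2.79932952e+01 -4.84917868e+00  1.25949792e-02
 -5.71399028e+01 -8.80092865e+01]
```

```bash
python3 -m inch '[{"hand":1,"slide":[0,1.5,0],"yaw":0},{"hand":1,"slide":[0,2.5,0],"yaw":0},{"hand":1,"slide":[0,3.3,0],"yaw":0},{"hand":1,"slide":[0,4.1,0],"yaw":0},{"hand":1,"slide":[0,4.9,0],"yaw":0},{"hand":1,"slide":[0,5.7,0],"yaw":0},{"hand":1,"slide":[0,6.5,0],"yaw":0},{"hand":1,"slide":[0,7.3,0],"yaw":0},{"hand":1,"slide":[0,7.3,0],"yaw":0}]';  python3 -c "
from h import *
s=sense();print(s['tcp_pos'],s['wrist_force'],s['moment'])"; python3 -m inch '[{"hand":1,"slide":[0,0.3,0],"yaw":0},{"hand":1,"slide":[0,0.5,0],"yaw":0},{"hand":1,"slide":[0,0.5,0],"yaw":0}]';  python3 -c "
from h import *
s=sense();print(s['tcp_pos'],s['wrist_force'],s['moment'])"
```

```text
time_s: 16.1
tcp_pos: [0.616, -0.099, 0.1935]
ee_rot: [[-1.0, -0.013, -0.0], [-0.013, 1.0, 0.001], [0.0, 0.001, -1.0]]
wrist_force: [-0.6, 0.5, -1.4]
gripper_width: 0.23
[ 0.61597058 -0.09897143  0.19353687] [-0.57449297  0.54322783 -1.39196804] [-0.01793238 -0.15790036  0.00490769]
time_s: 16.48
tcp_pos: [0.6159, -0.0948, 0.1936]
ee_rot: [[-1.0, -0.013, -0.0], [-0.013, 1.0, 0.0], [0.0, 0.0, -1.0]]
wrist_force: [0.3, -0.7, -1.4]
gripper_width: 0.23
[ 0.61592918 -0.09483842  0.19360336] [ 0.29515122 -0.74100022 -1.40334026] [-0.09352363 -0.06487448 -0.00236266]
```

```bash
python3 -m inch '[{"hand":1,"slide":[0,0.15,0],"yaw":0},{"hand":1,"slide":[0,0.15,0],"yaw":0}]';  python3 -c "
from h import *
s=sense();print(s['tcp_pos'],s['wrist_force'],s['moment'])"; python3 -m inch '[{"hand":1,"slide":[0,0.15,0],"yaw":0},{"hand":1,"slide":[0,0.15,0],"yaw":0}]';  python3 -c "
from h import *
s=sense();print(s['tcp_pos'],s['wrist_force'],s['moment'])"
```

```text
time_s: 16.73
tcp_pos: [0.616, -0.0941, 0.1937]
ee_rot: [[-1.0, -0.013, -0.0], [-0.013, 1.0, -0.001], [0.0, -0.001, -1.0]]
wrist_force: [0.9, -4.1, -3.1]
gripper_width: 0.229
[ 0.6160478  -0.09407419  0.1937249 ] [ 0.94353953 -4.12492048 -3.14848547] [-1.54161486 -0.27454517  0.09006985]
time_s: 16.98
tcp_pos: [0.6161, -0.0936, 0.194]
ee_rot: [[-1.0, -0.013, -0.0], [-0.013, 1.0, -0.003], [0.0, -0.003, -1.0]]
wrist_force: [1.6, -6.7, -2.7]
gripper_width: 0.224
[ 0.61611486 -0.09364561  0.19403554] [ 1.56795064 -6.7259803  -2.69335715] [-2.90092816 -0.44079087  0.04465612]
```

The end stop is reached, with force rising cleanly. I back off and give the long edge a final gentle push at its centre.

```bash
python3 -m inch '[{"hand":1,"slide":[0,-0.7,0],"yaw":0},{"hand":1,"slide":[0,-2,0],"yaw":0},{"hand":1,"slide":[0,-2,3],"yaw":0},{"hand":1,"slide":[0,-2,7],"yaw":0},{"hand":1,"slide":[0,-2,7],"yaw":0}]'; python3 -m inch '[{"hand":1,"slide":[-2,0,0],"yaw":0.175},{"hand":1,"slide":[-4,1,0],"yaw":0.35},{"hand":1,"slide":[-6,2,0],"yaw":0.525},{"hand":1,"slide":[-7.1,4,0],"yaw":0.7},{"hand":1,"slide":[-7.1,6,0],"yaw":0.875},{"hand":1,"slide":[-7.1,8,0],"yaw":1.05},{"hand":1,"slide":[-7.1,10,0],"yaw":1.225},{"hand":1,"slide":[-7.1,11.7,0],"yaw":1.4},{"hand":1,"slide":[-7.1,11.7,0],"yaw":1.571},{"hand":1,"slide":[-7.1,11.7,0],"yaw":1.571}]'; python3 -m inch '[{"hand":1,"slide":[0,0,-3],"yaw":0},{"hand":1,"slide":[0,0,-5],"yaw":0},{"hand":1,"slide":[0,0,-6.5],"yaw":0},{"hand":1,"slide":[0,0,-7],"yaw":0},{"hand":1,"slide":[0.8,0,-7],"yaw":0},{"hand":1,"slide":[1.6,0,-7],"yaw":0},{"hand":1,"slide":[1.9,0,-7],"yaw":0},{"hand":1,"slide":[1.9,0,-7],"yaw":0}]'; python3 -c "
from h import *
s=sense();print(s['tcp_pos'],s['wrist_force'],s['moment'])"
```

```text
time_s: 17.6
tcp_pos: [0.6178, -0.1124, 0.2679]
ee_rot: [[-1.0, -0.013, 0.009], [-0.013, 1.0, 0.0], [-0.009, 0.0, -1.0]]
wrist_force: [0.0, 0.5, -2.3]
gripper_width: 0.23
time_s: 18.85
tcp_pos: [0.5445, 0.0051, 0.2628]
ee_rot: [[0.011, -1.0, -0.002], [-1.0, -0.011, 0.0], [-0.0, 0.002, -1.0]]
wrist_force: [0.3, -0.3, -1.4]
gripper_width: 0.231
time_s: 19.85
tcp_pos: [0.5643, 0.005, 0.1939]
ee_rot: [[0.013, -1.0, 0.001], [-1.0, -0.013, 0.0], [-0.0, -0.001, -1.0]]
wrist_force: [-0.5, -1.3, -2.4]
gripper_width: 0.225
[0.56433497 0.00503555 0.1939056 ] [-0.53801378 -1.33112137 -2.41473514] [ 0.00589224  0.05728202 -0.04255756]
```

```bash
python3 -m inch '[{"hand":1,"slide":[0.15,0,0],"yaw":0},{"hand":1,"slide":[0.15,0,0],"yaw":0}]';  python3 -c "
from h import *
s=sense();print(s['wrist_force'],s['moment'])"; python3 -m inch '[{"hand":1,"slide":[0.15,0,0],"yaw":0},{"hand":1,"slide":[0.15,0,0],"yaw":0}]';  python3 -c "
from h import *
s=sense();print(s['wrist_force'],s['moment'])"; python3 -m inch '[{"hand":1,"slide":[0.12,0,0],"yaw":0},{"hand":1,"slide":[0.12,0,0],"yaw":0}]';  python3 -c "
from h import *
s=sense();print(s['wrist_force'],s['moment'])"
```

```text
time_s: 20.1
tcp_pos: [0.5649, 0.0049, 0.1936]
ee_rot: [[0.013, -1.0, -0.001], [-1.0, -0.013, -0.0], [0.0, 0.001, -1.0]]
wrist_force: [-1.5, 0.2, -0.3]
gripper_width: 0.226
[-1.52184445  0.19670015 -0.29919197] [0.03730168 0.6171545  0.02440008]
time_s: 20.35
tcp_pos: [0.5655, 0.0048, 0.1932]
ee_rot: [[0.013, -1.0, -0.004], [-1.0, -0.013, -0.001], [0.001, 0.004, -1.0]]
wrist_force: [-5.7, 0.5, -0.1]
gripper_width: 0.228
[-5.71028285  0.53204007 -0.09640859] [0.23479829 2.02205028 0.0816044 ]
time_s: 20.6
tcp_pos: [0.5658, 0.0047, 0.1929]
ee_rot: [[0.013, -1.0, -0.007], [-1.0, -0.013, -0.001], [0.001, 0.007, -1.0]]
wrist_force: [-7.5, 0.8, 1.7]
gripper_width: 0.228
[-7.4581403   0.76460277  1.70831087] [0.33139663 2.5385995  0.04501081]
```

Firm contact with the back stop. I back off, lift, and look at the corner from above.

```bash
python3 -m inch '[{"hand":1,"slide":[-0.7,0,0],"yaw":0},{"hand":1,"slide":[-2,0,0],"yaw":0},{"hand":1,"slide":[-2,0,4],"yaw":0},{"hand":1,"slide":[-2,0,8],"yaw":0},{"hand":1,"slide":[-2,3,11],"yaw":0},{"hand":1,"slide":[0,8,11],"yaw":0},{"hand":1,"slide":[3,13,11],"yaw":0},{"hand":1,"slide":[3,15,11],"yaw":0},{"hand":1,"slide":[3,15,11],"yaw":0}]'
python3 - <<'E'
from h import *
s=sense();w=cam('wrist',s);im=capture('wrist');cv2.imwrite('pics/w7.png',im);np.savez('pics/w7.npz',p=s['tcp_pos'],R=s['ee_rot']);print(s['tcp_pos'])
E
```

```text
time_s: 21.72
tcp_pos: [0.5978, 0.1563, 0.3034]
ee_rot: [[0.015, -1.0, -0.0], [-1.0, -0.015, 0.0], [-0.0, 0.0, -1.0]]
wrist_force: [0.0, -0.2, -1.7]
gripper_width: 0.228
[0.59775488 0.15625946 0.30335612]
```

View pics/w7.png

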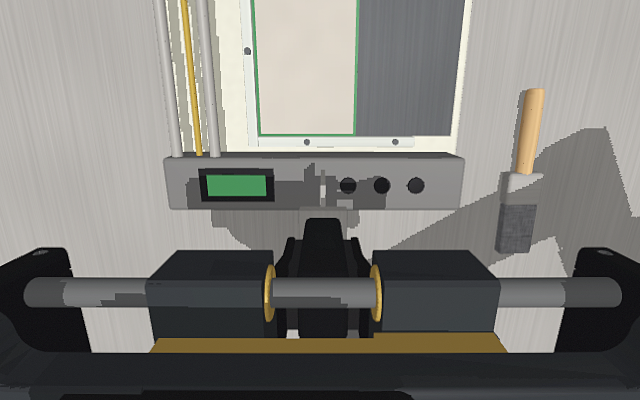

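The plate sits in the corner: its green border meets the back stop (cols 251–258) and the end stop (row ~135) with no visible gap. I check the pixels numerically and compute the rack moves.

```bash
python3 - <<'E'
from h import *
s=sense();w=cam('wrist',s);im=cv2.imread('pics/w7.png')
for y in(20,70,120): print(y,im[y,244:268].tolist())
print([v.tolist() for v in im[128:142,310]])
hs=cv2.cvtColor(im,cv2.COLOR_BGR2HSV);m=cv2.inRange(hs,(40,60,40),(85,255,255))
L=[];Rr=[]
for y in range(10,125,5):
    x=np.where(m[y,240:380])[0]+240; 
    if len(x)>1: L.append((x.min()-.5,y));Rr.append((x.max()+.5,y))
for Q in(L,Rr):
    P=onz(w,Q,.056);f=np.polyfit(P[:,1],P[:,0],1);print('edge slope,x0',f,np.std(P[:,0]-np.polyval(f,P[:,1])))
B=[(x,np.where(m[125:145,x])[0].max()+125.5) for x in range(265,350,5)]
P=onz(w,B,.056);print('short edge',np.polyfit(P[:,0],P[:,1],1),P[:,1].mean())
def edge(v,thr=170): return np.where(v>thr)[0]
print('px per mm',325.45/((w[2][2]-.056)*1000))
E
```

```text
20 [[226, 234, 232], [226, 234, 231], [225, 233, 230], [227, 235, 232], [230, 237, 234], [235, 243, 240], [238, 245, 243], [149, 151, 154], [125, 150, 121], [106, 160, 87], [95, 152, 72], [187, 202, 204], [207, 216, 226], [203, 214, 221], [201, 213, 220], [201, 213, 219], [201, 213, 220], [201, 213, 220], [201, 212, 219], [202, 213, 220], [202, 214, 220], [202, 213, 220], [202, 214, 220], [201, 213, 220]]
70 [[220, 227, 223], [227, 235, 231], [228, 235, 233], [228, 235, 232], [227, 233, 230], [226, 234, 230], [227, 235, 232], [229, 238, 235], [237, 244, 242], [237, 243, 242], [122, 122, 128], [109, 154, 98], [100, 157, 79], [87, 147, 65], [223, 226, 247], [208, 218, 228], [206, 216, 224], [205, 217, 224], [205, 217, 224], [205, 217, 224], [205, 217, 224], [206, 217, 224], [205, 217, 224], [205, 217, 224]]
120 [[223, 239, 240], [224, 238, 241], [222, 238, 241], [231, 233, 228], [226, 235, 231], [226, 233, 231], [226, 233, 231], [226, 233, 231], [228, 235, 232], [227, 234, 231], [228, 236, 233], [239, 247, 244], [219, 225, 225], [129, 131, 136], [99, 158, 75], [98, 151, 81], [170, 194, 182], [216, 223, 237], [207, 218, 226], [205, 217, 224], [205, 216, 223], [205, 216, 224], [205, 216, 224], [204, 215, 223]]
[[201, 213, 221], [202, 213, 221], [202, 213, 220], [203, 214, 221], [208, 217, 228], [195, 206, 216], [89, 150, 67], [100, 154, 84], [147, 169, 148], [212, 216, 219], [236, 243, 241], [233, 241, 238], [238, 247, 244], [234, 243, 240]]
edge slope,x0 [-0.01388292  0.66512537] 0.00028431966953632173
edge slope,x0 [-0.01136535  0.56529709] 0.0002726211139789985
short edge [0.01308736 0.09698453] 0.10504161883323106
px per mm 0.9562691777383319
```

No dark gap at either stop, and squareness agrees to ~0.002 rad. Back to the rack, above the slot first.

```bash
python3 -m inch '[{"hand":1,"slide":[-1,2.5,0],"yaw":0.165},{"hand":1,"slide":[-2,5,0],"yaw":0.33},{"hand":1,"slide":[-3,7.5,0],"yaw":0.495},{"hand":1,"slide":[-4,10,0],"yaw":0.66},{"hand":1,"slide":[-5,13,0],"yaw":0.825},{"hand":1,"slide":[-5.9,16,0],"yaw":0.99},{"hand":1,"slide":[-5.9,19,0],"yaw":1.155},{"hand":1,"slide":[-5.9,21.3,0],"yaw":1.32},{"hand":1,"slide":[-5.9,21.3,0],"yaw":1.474},{"hand":1,"slide":[-5.9,21.3,0],"yaw":1.474}]'; python3 -m inch '[{"hand":1,"slide":[0,0,-2],"yaw":0},{"hand":1,"slide":[0,0,-4],"yaw":0},{"hand":1,"slide":[0,0,-6],"yaw":0},{"hand":1,"slide":[0,0,-6],"yaw":0},{"hand":1,"slide":[0,0,-6],"yaw":0}]'; python3 -c "
from h import *
s=sense();print(s['tcp_pos'],np.arctan2(s['ee_rot'][1][0],s['ee_rot'][0][0]))"
```

```text
time_s: 23.02
tcp_pos: [0.5392, 0.3669, 0.304]
ee_rot: [[0.996, -0.086, 0.0], [-0.086, -0.996, -0.0], [0.0, -0.0, -1.0]]
wrist_force: [0.7, 0.3, -1.4]
gripper_width: 0.227
time_s: 23.65
tcp_pos: [0.5398, 0.3677, 0.2451]
ee_rot: [[0.996, -0.085, 0.002], [-0.085, -0.996, 0.001], [0.002, -0.001, -1.0]]
wrist_force: [-0.5, -0.0, -0.6]
gripper_width: 0.229
[0.53975507 0.36767142 0.24505009] -0.08538735046086302
```

```bash
python3 -m inch '[{"hand":1,"slide":[0,0,-2.5],"yaw":0},{"hand":1,"slide":[0,0,-4],"yaw":0},{"hand":1,"slide":[0,0,-5.5],"yaw":0},{"hand":1,"slide":[0,0,-7],"yaw":0},{"hand":1,"slide":[0,0,-8],"yaw":0},{"hand":1,"slide":[0,0,-8.6],"yaw":0},{"hand":1,"slide":[0,0,-8.6],"yaw":0},{"hand":1,"slide":[0,0,-8.6],"yaw":0}]'; python3 -c "
from h import *
s=sense();print(s['tcp_pos'],s['wrist_force'],s['moment'])
cv2.imwrite('pics/s8.png',cv2.resize(capture('side')[200:320,150:330],(720,480),interpolation=2))"
```

```text
time_s: 24.65
tcp_pos: [0.5393, 0.3682, 0.1579]
ee_rot: [[0.996, -0.084, 0.0], [-0.084, -0.996, 0.001], [0.0, -0.001, -1.0]]
wrist_force: [-0.3, -0.4, -1.6]
gripper_width: 0.23
[0.53932104 0.36816642 0.15794718] [-0.33395913 -0.43480895 -1.58391298] [-0.10753304  0.03213895  0.04090867]
```

It sits at the original gripped height with no jamming force. I release and withdraw.

```bash
python3 -m inch '[{"hand":0.5,"slide":[0,0,0],"yaw":0},{"hand":0.5,"slide":[0,0,0],"yaw":0},{"hand":0.2,"slide":[0,0,0],"yaw":0},{"hand":0.2,"slide":[0,0,0],"yaw":0},{"hand":0.2,"slide":[0,0,0],"yaw":0},{"hand":0.2,"slide":[0,0,3],"yaw":0},{"hand":0.2,"slide":[0,0,8],"yaw":0},{"hand":0,"slide":[0,0,13],"yaw":0},{"hand":0,"slide":[-5,0,17],"yaw":0},{"hand":0,"slide":[-10,0,17],"yaw":0}]'; python3 -m inch '[{"hand":0,"slide":[0,0,0],"yaw":0},{"hand":0,"slide":[0,0,0],"yaw":0},{"hand":0,"slide":[0,0,0],"yaw":0}]'
python3 - <<'E'
from h import *
s=sense();w=cam('wrist',s);im=capture('wrist');cv2.imwrite('pics/w9.png',im);sd=capture('side');sc=capture('scene');cv2.imwrite('pics/s9.png',sd);cv2.imwrite('pics/c9.png',sc)
cv2.imwrite('pics/v9.png',np.hstack([im[:260,240:400].repeat(2,0).repeat(2,1),cv2.resize(sd[180:310,180:300],(480,520),interpolation=2)]))
g=im.max(2);roi=np.zeros_like(g);roi[30:130,270:345]=1
n,l,st,ce=cv2.connectedComponentsWithStats(((g<45)&(roi>0)).astype('uint8'));k=1+st[1:,4].argmax();r=cv2.minAreaRect(np.argwhere(l==k)[:,::-1].astype(np.float32));print(r,onz(w,[r[0]],.142))
E
```

```text
time_s: 25.95
tcp_pos: [0.4393, 0.3688, 0.3315]
ee_rot: [[0.996, -0.085, 0.005], [-0.085, -0.996, 0.006], [0.005, -0.006, -1.0]]
wrist_force: [0.1, 1.1, -0.7]
gripper_width: 0.98
time_s: 26.32
tcp_pos: [0.4399, 0.3681, 0.3272]
ee_rot: [[0.996, -0.085, -0.0], [-0.085, -0.996, -0.001], [-0.0, 0.001, -1.0]]
wrist_force: [-0.4, -0.5, -0.3]
gripper_width: 1.001
((311.5, 77.0), (42.0, 23.0), 90.0) [[0.54074812 0.36765158 0.142     ]]
```

View pics/v9.png

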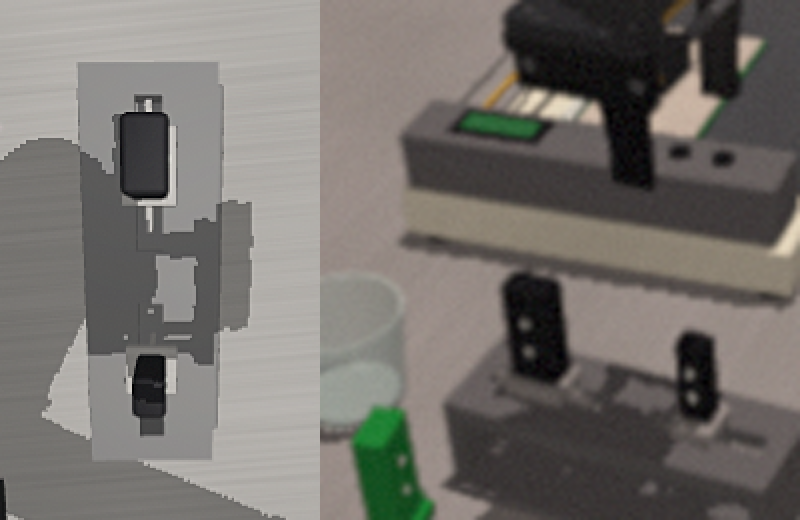

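The scraper hangs upright with its bolster on the rack, handle at (0.541, 0.368) as at the start. The spatula is undisturbed, the gripper is clear, and the plate still shows at the stop. I hand in.

```bash
python3 -c "
from h import *
print(finish_job())"
```

```text
the job is handed in; nothing more can be done
None
```

The plate is in the corner against both stops and the wide scraper is back upright in its slot. I handed the job in at about 26 s of robot time; the hand-in gives no verdict.

**What I did:** I pushed the plate with the blade about 2.5 mm above the bed, first to the back stop, then to the end stop, then a last light push to the back stop. Wrist force at the stops was about 7 N.

**Last checks:**
- **Plate:** seen from above after the last push, there was no gap at either stop, and its edges were square to the stops within about 0.003 rad. I did not measure it again at hand-in, but the plate was not touched after that.
- **Scraper:** it hangs upright with the bolster on the rack top. The handle measured (0.541, 0.368) m, against (0.540, 0.369) m at the start. The gripper is clear.
- **Bystanders:** the final pictures show the spatula still in its slot. I did not measure how far any bystander may have moved, but nothing was touched that I could see.

**What went wrong:** I lifted the scraper before the fingers had closed, so it was held about 30 mm too high. I set it back in the slot and regripped it correctly before pushing.

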